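Try the red engine-stop pull on its bench stand

ROBOT

A 7-joint arm with a two-finger parallel gripper is mounted at the origin on a cart in front of the work surface, level with it; the furniture and walls round the work are solid. World frame = base frame: x ahead of the robot, y to its left, z up, the work surface at z = 0. Lengths are in m, angles in rad, forces in N, time in s.
With the tool pointing down it reaches from about 0.4 to 0.9 m from the base axis. Payload 5.6 kg.
Tool frame: the origin (TCP) lies midway between the tips of the shut fingers; the grasp point (between the pads) lies 19 mm behind it; z points along the fingers, y is the line along which they close (so a half turn about z gives the same grasp; the last joint's range is limited). The gripper opens to 92 mm and grips with 3 to 60 N. Pads are 20 mm wide; open, the fingers measure 128 mm over their backs; the gripper's body (75 mm by 189 mm) begins 69 mm behind the grasp point.
Start: joints at [1.138, 0.468, -0.012, 1.603, 0.006, 1.071, -0.056], TCP at [0.247, -0.601, 0.215] pointing down, gripper open.
Joint ranges: [-2.53, 2.53], [-0.31, 2.02], [-1.57, 1.55], [0.28, 2.44], [-1.29, 4.43], [0.15, 1.84], [-2.92, 2.92]. Speed limits (rad/s): [2.57, 2.57, 3.14, 3.14, 3.14, 3.14, 3.14].

INTERFACE

Orientations are given as a unit quaternion [x, y, z, w].
In Python, from station import bot gives the robot as it stands. The module is installed in compiled form; this text tells all that it offers.
- The arm moves only by the tool servo_tool, never from a script. Its argument "plan" is a list of rows, each a list of 2 entries, a list of its own where there are three numbers: the shift along the tool's x, y, z in cm, then the turn, a rotation vector about the tool's x, y, z in degrees. In form: [[[tx, ty, tz], [wx, wy, wz]], ...]. A call has 1 to 20 rows; each row shifts and turns the commanded pose from where the row before left it, along the tool's axes as they then stand; what a row does not reach is not made up. A row lasts 1/12 s, in which the tool goes at most 41.7 mm and 7.16 degrees, less where a joint would pass 70% of its speed; a pose out of reach is approached as far as the arm can. A call with a gripper value outside its range is refused whole. "gripper" is the closure, from -1 (fully open) to 1 (shut), set as the call begins (left out, the last holds). The fingers move at their own pace and stop on an object; "newtons" is the grip in N (left out, the last holds). Time passes only in rows, so rows that do not move let the fingers close. It gives the time, the measured TCP pose, the force, the opening and the grip force at its end, in the units of the state.
- bot.state(): the state, without advancing time (a new reading comes with each control period).
- bot.capture(name): name is "scene" or "side" or "wrist"; returns (picture, depth): 480x640x3 uint8, red, green, blue; 480x640 float32, m along the optical axis (not along the pixel's ray), 0 where there is no reading.
- bot.camera_params(name): a dict with "fx", "fy", "cx", "cy" (pixels), "rvec" (rotation vector, rad) and "tvec" (3), from world to camera coordinates, as OpenCV has them; the wrist camera has in their place "mount" (4x4, takes a point from camera to tool coordinates, whose origin is the TCP and whose axes are the flange's). Camera axes: x right, y down, z forward; pixel columns grow to the right and rows downward; lengths in m; the calibration is good to about 2 mm. A picture is of the moment at which its call begins: read the wrist's pose just before it. camera_params takes no time and is no camera call.
- bot.close_job(): hands the job in; it is judged then, once.
The state is a dict: "clock": time; "joint_pos": joint angles; "joint_velocities": joint speeds; "effort": joint torques, N m; "eef_pos": TCP position; "tool_rot": TCP orientation; "wrist_force": force on the tool from outside, world axes, zero at the start; "ft_torque": the same for the moment, N m; "width": finger opening in m; "finger_force": force on a finger pad.
Only numpy, scipy, OpenCV 4.12 (cv2) and the standard library are available. Lean on these libraries where they do the work, as an engineer would, in place of code of your own. Each camera call takes 0.05 s, during which the arm holds its last target. There are 200 camera calls.

TASK

Two sprung pull controls stand on the bench to be tried before fitting. Pull the one with the red knob straight out to its stop, hold it there for about a second, then let it go so that it springs fully home. Leave the one with the black knob alone.

Things in the scene. Friction and masses are not known exactly. Their poses are not given: they have to be found in the camera images.
- stop_grip (a point): centre of the red knob's round waist (22 mm diameter, 34 mm long, axis level, 65 mm above the bench). Axes: -x is the way to pull, level, roughly towards the robot; z up. A rim 30 mm in diameter lies 17 to 27 mm in front; at home a nut and bush end 20 mm behind and the upright panel (80 mm wide, top 91 mm above the bench) is 37 mm behind. The fixed base plate below has its top at 16 mm.
- stop_pull (a joint): how far the red knob is out, m: 0 home, 0.060 at its hard stop. A spring draws it home with 3.6 N at 0, rising to 7.2 N at the stop, plus damping 25 N s/m; let go, it slides home by itself within a second. The fingers must open well beyond the 30 mm rim to let it pass.
- choke_grip (a point): the same point on the black knob. Its stand is equal but for the knob's colour; the two stands, fixed to the bench, may stand either way round, about 0.2 to 0.4 m apart, each at its own angle. Not to be moved.
- choke_pull (a joint): how far the black knob is out, m: 0 home, 0.060 at its stop; same spring. Not to be moved.

How it is judged:
By the outcome, as a careful person would: the job done as asked, in the order asked, and still so for the second after the job is handed in, with the robot touching nothing.
It also fails if it takes over 32 s, if anything falls off the work surface, if the arm or the gripper's body presses on something with over 40 N, if the wrist force passes 120 N, or if a joint passes its speed limit or range.

## Working session

There is one attempt and no reset: what is moved stays moved. The work goes in short steps, Python scripts to look and compute and a tool call to move; the robot and the scene stay as the last step left them, time stands still between calls to the robot, and variables do not carry over. Pictures are saved under pics/ and viewed, at most 10 in all, crops included, and the job is handed in when it is done.

Besides the shell and the picture viewer there is one more tool, called after "Request:" in YAML: its name, and indented under it one key for each argument. servo_tool: Moves the arm, as the interface text tells. Its arguments: {"type":"object","properties":{"plan":{"type":"array"},"gripper":{"type":"number"},"newtons":{"type":"number"}},"required":["plan"]}

```bash
mkdir -p pics; cat > h.py <<'E'
import numpy as np,cv2
from station import bot
from scipy.spatial.transform import Rotation as R
def cam(n,st=None):
    p=bot.camera_params(n);K=[p[k] for k in('fx','fy','cx','cy')]
    if 'mount' in p:
        M=np.array(p['mount']);T=np.eye(4);T[:3,:3]=R.from_quat(st['tool_rot']).as_matrix();T[:3,3]=st['eef_pos'];return K,T@M
    T=np.eye(4);T[:3,:3]=cv2.Rodrigues(np.array(p['rvec'],float))[0];T[:3,3]=np.ravel(p['tvec']);return K,np.linalg.inv(T)
def pts(n,d,st=None):
    K,T=cam(n,st);v,u=np.mgrid[:480,:640]
    c=np.stack([(u-K[2])/K[0]*d,(v-K[3])/K[1]*d,d],-1);return c@T[:3,:3].T+T[:3,3]
E
python3 - <<'E'
from h import *
ims=[]
for n in('scene','side'):
    st=bot.state();im,d=bot.capture(n);np.savez(f'{n}.npz',im=im,d=d)
    cv2.imwrite(f'pics/{n}.png',im[:,:,::-1])
    P=pts(n,d);h=cv2.cvtColor(im,cv2.COLOR_RGB2HSV)
    m=((h[...,0]<8)|(h[...,0]>172))&(h[...,1]>140)&(h[...,2]>60)&(d>0)
    k,l,s,c=cv2.connectedComponentsWithStats(m.astype('uint8'))
    print(n,cam(n)[1][:3,3])
    for i in range(1,k):
        if s[i,4]>30:q=P[l==i];print(s[i],c[i],np.median(q,0),q.min(0),q.max(0))
print(st['tool_rot'],st['eef_pos'],st['width'],st['clock'])
E
```

```text
scene [ 0.27375097 -0.48775714  0.61286528]
[344 134  26  14 191] [357.54973822 141.16230366] [0.78448622 0.37035775 0.12993335] [0.76385241 0.36160677 0.11491915] [0.81830219 0.40628324 0.14185182]
[344 144  25  10  90] [353.76666667 149.72222222] [0.77445136 0.37604984 0.10530299] [0.76321201 0.36282178 0.09908147] [0.81520467 0.40351133 0.11663725]
[216 177  27  16  95] [229.6        183.98947368] [0.48939348 0.53035835 0.01220009] [0.46456118 0.46450579 0.00639374] [0.50668772 0.58082224 0.0217809 ]
[207 180  24  19 107] [217.68224299 189.73831776] [0.44997075 0.51893447 0.01168841] [0.43642393 0.4695233  0.00516221] [0.47074506 0.57760167 0.01552677]
[274 221  22  20 205] [285.22439024 229.36585366] [0.51292484 0.19764968 0.0737188 ] [0.4913021  0.18405531 0.02452445] [0.54974446 0.24462933 0.08148531]
[431 345  49  44 566] [454.73498233 367.75971731] [ 0.61692551 -0.21290469  0.04344257] [ 0.60565508 -0.24955351  0.01869543] [ 0.632793   -0.16549094  0.04675965]
[531 357  17  17  93] [538.84946237 364.51612903] [ 0.73385664 -0.2663924   0.04318588] [ 0.5735336  -0.34120726  0.0
[... 466 characters left out ...]
885841 0.00954393] [0.44030713 0.4704484  0.00360244] [0.47117622 0.59089303 0.01234806]
[300 212  22  15 174] [310.64942529 218.34482759] [0.51639101 0.19641115 0.07192271] [0.49438335 0.18094681 0.05970721] [0.54047934 0.21353309 0.07991786]
[408 361  19  24 204] [416.23039216 373.49509804] [ 0.61562547 -0.19145043  0.04170561] [ 0.60870655 -0.210625    0.03746215] [ 0.62551532 -0.16746151  0.0445662 ]
[477 401  49  21 210] [503.97142857 409.67142857] [ 0.71967642 -0.26980554  0.04120415] [ 0.67414284 -0.27773131  0.03461262] [ 0.75457648 -0.26212513  0.04425714]
[ 9.81074170e-01  1.93630385e-01 -2.23851758e-04 -8.34266041e-04] [ 0.24669514 -0.60074452  0.21366945] 0.09210258313515299 0.05
```

View pics/scene.png

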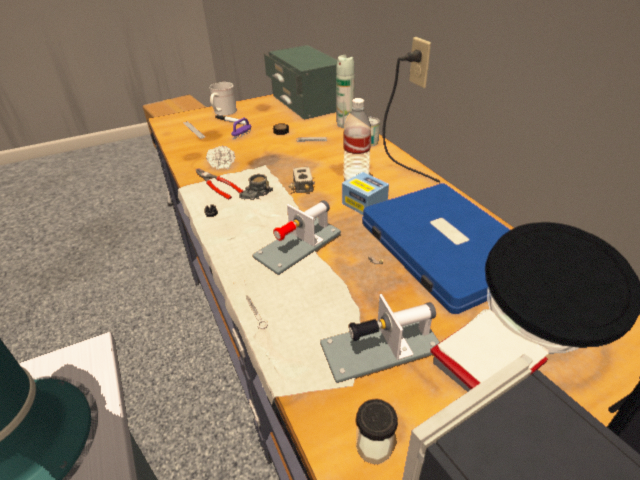

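View pics/side.png

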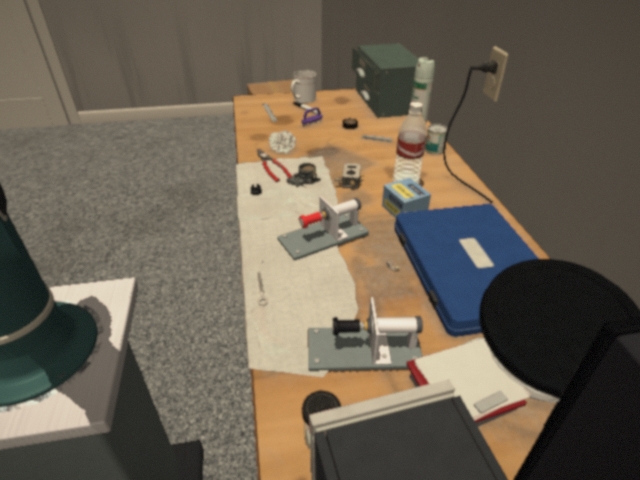

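The scene view shows the red knob at about (286,229) and its stand up and to the left. The black knob is nearer, at about (368,328). The side view shows red at (311,218) and black at (347,326). Next I get the axis and triangulate the knob.

```bash
python3 - <<'E'
from h import *
rays=[]
for n,c in(('scene',(285.2,229.4)),('side',(310.6,218.3))):
    z=np.load(n+'.npz');im,d=z['im'],z['d'];P=pts(n,d)
    g=(abs(P[...,0]-.56)<.16)&(abs(P[...,1]-.21)<.14)&(d>0)
    m=g&(abs(P[...,2]-.016)<.006)&(np.ptp(im.astype(int),axis=2)<30)&(im.mean(2)<150)
    k,l,s,_=cv2.connectedComponentsWithStats(m.astype('uint8'));i=1+np.argmax(s[1:,4])
    print(n,'plate',s[i,4],cv2.minAreaRect(P[l==i][:,:2].astype('f4')*1000),np.median(P[l==i][:,2]))
    w=g&(P[...,2]>.05)&(P[...,2]<.1);q=P[w];print(len(q))
    h=cv2.cvtColor(im,cv2.COLOR_RGB2HSV)
    r=g&(((h[...,0]<8)|(h[...,0]>172))&(h[...,1]>140))&(P[...,2]>.04)
    q=P[r];t=q[q[:,2]>.068]; print('red line',np.ravel(cv2.fitLine(q[:,:2].astype('f4'),cv2.DIST_HUBER,0,.01,.01)),q.mean(0),q.max(0))
    K,T=cam(n);v=T[:3,:3]@[(c[0]-K[2])/K[0],(c[1]-K[3])/K[1],1];rays.append((T[:3,3],v/np.linalg.norm(v)))
A=np.zeros((3,3));b=np.zeros(3)
for o,v in rays:
    M=np.eye(3)-np.outer(v,v);A+=M;b+=M@o
print('tri',np.linalg.solve(A,b))
E
```

```text
scene plate 249 ((541.7009887695312, 175.32366943359375), (71.79933166503906, 198.38340759277344), 86.91332244873047) 0.013792042733032361
1040
red line [0.93219715 0.36195087 0.5142681  0.1954503 ] [0.51329427 0.19702278 0.07235816] [0.53805742 0.21285818 0.08148531]
side plate 1711 ((545.6860961914062, 211.62606811523438), (190.25477600097656, 86.31953430175781), 19.673213958740234) 0.014738734241414142
948
red line [0.9117495  0.41074675 0.5166848  0.19639152] [0.51668475 0.19639153 0.07113461] [0.54047934 0.21353309 0.07991786]
tri [0.51919049 0.2138579  0.058768  ]
```

```bash
python3 - <<'E'
from h import *
print(np.round(bot.camera_params('wrist')['mount'],3),bot.camera_params('wrist')['fx'])
a=np.array([.247,-.601]);b=np.array([.5,.19])
for n in('scene','side'):
    d=np.load(n+'.npz')['d'];P=pts(n,d)[d>0]
    for lo in np.arange(-.8,.4,.1):
        for x in ((-.1,.25),(.25,.4),(.4,.55)):
            q=P[(P[:,1]>lo)&(P[:,1]<lo+.1)&(P[:,0]>x[0])&(P[:,0]<x[1])]
            if len(q)>20: print(n,round(lo,1),x,len(q),round(np.percentile(q[:,2],99),3))
E
```

```text
[[-0.    -0.96  -0.279  0.078]
 [ 1.    -0.    -0.001 -0.001]
 [ 0.001 -0.279  0.96  -0.169]
 [ 0.     0.     0.     1.   ]] 424.9648887568352
scene -0.5 (0.4, 0.55) 2848 0.228
scene -0.4 (0.4, 0.55) 10797 0.228
scene -0.3 (0.25, 0.4) 1048 0.003
scene -0.3 (0.4, 0.55) 5464 0.081
scene -0.2 (-0.1, 0.25) 537 0.004
scene -0.2 (0.25, 0.4) 1726 0.005
scene -0.2 (0.4, 0.55) 5794 0.076
scene -0.1 (-0.1, 0.25) 10110 0.17
scene -0.1 (0.25, 0.4) 2190 0.008
scene -0.1 (0.4, 0.55) 3883 0.078
scene -0.0 (-0.1, 0.25) 4370 0.173
scene -0.0 (0.25, 0.4) 1801 0.008
scene -0.0 (0.4, 0.55) 3192 0.007
scene 0.1 (-0.1, 0.25) 2272 0.004
scene 0.1 (0.25, 0.4) 2666 0.009
scene 0.1 (0.4, 0.55) 2891 0.076
scene 0.2 (-0.1, 0.25) 1197 -0.771
scene 0.2 (0.25, 0.4) 2541 0.005
scene 0.2 (0.4, 0.55) 1940 0.089
scene 0.3 (-0.1, 0.25) 1989 -0.771
scene 0.3 (0.25, 0.4) 1882 0.009
scene 0.3 (0.4, 0.55) 1621 0.012
scene 0.4 (-0.1, 0.25) 1971 -0.77
scene 0.4 (0.25, 0.4) 1814 0.014
scene 0.4 (0.4, 0.55) 1435 0.047
side -0.5 (0.4, 0.55) 1202 0.226
side -0.4 (0.4, 0.55) 9578 0.226
side -0.3 (0.25, 0.4) 1484 0.001
side -0.3 (0.4, 0.55) 2561 0.079
side -0.2 (-0.1, 0.25) 10115 0.007
side -0.2 (0.25, 0.4) 1269 0.003
side -0.2 (0.4, 0.55) 5086 0.075
side -0.1 (-0.1, 0.25) 13321 0.269
side -0.1 (0.25, 0.4) 1037 0.006
side -0.1 (0.4, 0.55) 3331 0.075
side -0.0 (-0.1, 0.25) 6455 0.285
side -0.0 (0.25, 0.4) 923 0.006
side -0.0 (0.4, 0.55) 2841 0.005
side 0.1 (-0.1, 0.25) 3463 0.001
side 0.1 (0.25, 0.4) 1343 0.006
side 0.1 (0.4, 0.55) 2592 0.075
side 0.2 (-0.1, 0.25) 1524 -0.774
side 0.2 (0.25, 0.4) 1117 0.002
side 0.2 (0.4, 0.55) 1591 0.087
side 0.3 (-0.1, 0.25) 1890 -0.774
side 0.3 (0.25, 0.4) 944 0.007
side 0.3 (0.4, 0.55) 1418 0.01
side 0.4 (-0.1, 0.25) 1914 -0.774
side 0.4 (0.25, 0.4) 780 0.012
side 0.4 (0.4, 0.55) 1256 0.044
```

Request:
servo_tool:
  plan:
    - [[0,0,-3],[0,0,0]]
    - [[0,0,-3],[0,0,0]]
    - [[0,0,-3],[0,0,0]]
    - [[1,0,-3],[0,0,0]]
    - [[2.3,-2.5,0],[0,0,0]]
    - [[2.3,-2.5,0],[0,0,0]]
    - [[2.3,-2.5,0],[0,0,0]]
    - [[2.3,-2.5,0],[0,0,0]]
    - [[2.2,-2.8,0],[0,0,0]]
    - [[2.2,-2.8,0],[0,0,0]]
    - [[2.2,-2.8,0],[0,0,0]]
    - [[2.2,-2.8,0],[0,0,0]]
    - [[2.2,-2.8,0],[0,0,0]]
    - [[2.2,-2.8,0],[0,0,0]]
    - [[2.2,-2.8,0],[0,0,0]]
    - [[2.2,-2.8,0],[0,0,0]]
    - [[2.2,-2.8,0],[0,0,0]]
    - [[2.2,-2.8,0],[0,0,0]]
  gripper: -1

```text
clock: 1.6
eef_pos: [0.4003, -0.1256, 0.3345]
tool_rot: [0.981, 0.194, -0.0, 0.0]
wrist_force: [0.2, -0.2, -0.5]
width: 0.0919
finger_force: 0.0
```

Request:
servo_tool:
  plan:
    - [[1.9,-2.9,0],[0,0,-1]]
    - [[1.9,-2.9,0],[0,0,-1]]
    - [[1.9,-2.9,0],[0,0,0]]
    - [[1.9,-2.9,0],[0,0,0]]
    - [[1.9,-2.9,1],[0,0,0]]
    - [[1.9,-2.9,1.5],[0,0,0]]
    - [[1.9,-2.9,1.5],[0,0,0]]
    - [[1.9,-2.9,1.5],[0,0,0]]
    - [[1.9,-2.9,1.5],[0,0,0]]
    - [[0,0,1.5],[0,0,0]]
    - [[0,0,0],[0,0,0]]
    - [[0,0,0],[0,0,0]]

```text
clock: 2.6
eef_pos: [0.4499, 0.18, 0.2488]
tool_rot: [0.978, 0.211, -0.001, 0.0]
wrist_force: [0.7, -0.6, 0.8]
width: 0.092
finger_force: 0.0
```

```bash
cat > w.py <<'E'
from h import *
import sys
st=bot.state();im,d=bot.capture('wrist');t=sys.argv[1]
cv2.imwrite(f'pics/{t}.png',im[:,:,::-1]);np.savez(t+'.npz',im=im,d=d)
K,T=cam('wrist',st);P=pts('wrist',d,st);h=cv2.cvtColor(im,cv2.COLOR_RGB2HSV)
m=(((h[...,0]<8)|(h[...,0]>172))&(h[...,1]>140)&(h[...,2]>50))
k,l,s,c=cv2.connectedComponentsWithStats(m.astype('uint8'));i=1+np.argmax(s[1:,4]);m=(l==i)
rc=cv2.minAreaRect(np.argwhere(m)[:,::-1].astype('f4'));print('red',s[i],rc)
q=P[m&(d>0)];print('red pts',np.percentile(q,[1,50,99],axis=0).round(4).tolist())
# cast red corners to z=.065
bx=cv2.boxPoints(rc);V=np.c_[(bx[:,0]-K[2])/K[0],(bx[:,1]-K[3])/K[1],np.ones(4)]@T[:3,:3].T
X=T[:3,3]+V*((.065-T[2,3])/V[:,2])[:,None];print('box on z=.065',X.round(4).tolist())
g=(np.hypot(P[...,0]-.55,P[...,1]-.21)<.16)&(d>0)
pl=g&(abs(P[...,2]-.016)<.006)&(np.ptp(im.astype(int),axis=2)<30)&(im.mean(2)<150)
k,l,s,_=cv2.connectedComponentsWithStats(pl.astype('uint8'));i=1+np.argmax(s[1:,4])
print('plate',cv2.minAreaRect(P[l==i][:,:2].astype('f4')*1000))
Rm=R.from_quat(st['tool_rot']).as_matrix();print('tool',st['eef_pos'],Rm[:,0],st['clock'])
E
python3 w.py w1
```

```text
red [ 309   97   36   59 1642] ((326.5, 126.0), (58.0, 35.0), 90.0)
red pts [[0.4924, 0.1879, 0.0651], [0.5139, 0.2058, 0.0736], [0.5364, 0.2203, 0.079]]
box on z=.065 [[0.5289, 0.229, 0.065], [0.5402, 0.2039, 0.065], [0.4995, 0.1848, 0.065], [0.4877, 0.2109, 0.065]]
plate ((505.857666015625, 202.83486938476562), (107.80536651611328, 85.03083801269531), 19.403167724609375)
tool [0.44986705 0.18003478 0.24879393] [ 0.91103481  0.41232053 -0.00271105] 2.6
```

View pics/w1.png

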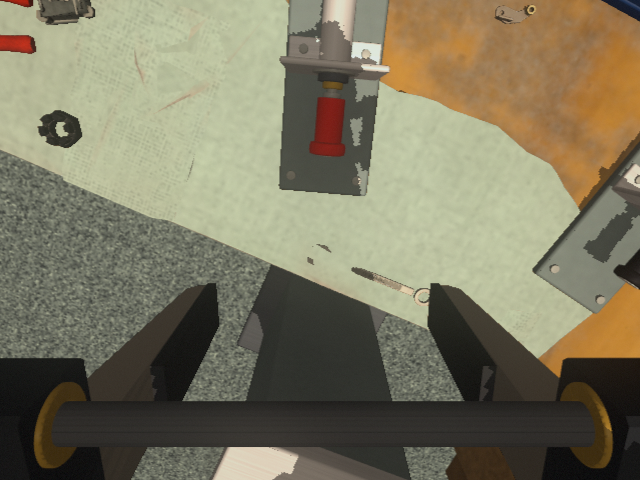

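The wrist view shows the red knob waist at about (330,120), its rim at (327,150), and the plate edge leaning about 5° from the tool axis. I'll turn 5°, move closer and measure again.

Request:
servo_tool:
  plan:
    - [[0.5,-0.1,1.5],[0,0,2.5]]
    - [[0.5,-0.1,2],[0,0,2.5]]
    - [[0.5,-0.1,2],[0,0,0]]
    - [[0,0,2],[0,0,0]]
    - [[0,0,0],[0,0,0]]
    - [[0,0,0],[0,0,0]]

```text
clock: 3.15
eef_pos: [0.4636, 0.1878, 0.1751]
tool_rot: [0.986, 0.167, -0.0, 0.0]
wrist_force: [0.6, 0.4, 0.5]
width: 0.0917
finger_force: 0.0
```

```bash
cat >> w.py <<'E'
a=np.deg2rad(19.5);u=np.array([np.cos(a),np.sin(a),0]);v=np.array([-u[1],u[0],0])
print('u pct',np.percentile(q@u,[1,5,95,99]).round(4))
U=q@u
for lo in np.arange(np.percentile(U,1),np.percentile(U,99),.005):
    w=q[(U>lo)&(U<lo+.005)];
    if len(w)>10:V=w@v;tp=w[w[:,2]>np.percentile(w[:,2],70)]@v;print(round(lo,4),'v',np.percentile(V,[2,98]).round(4),np.mean(tp).round(4),'ztop',np.percentile(w[:,2],90).round(4))
E
python3 w.py w2
```

```text
red [ 303  120   44   72 2551] ((324.5, 155.5), (71.0, 43.0), 90.0)
red pts [[0.4927, 0.1877, 0.0636], [0.5138, 0.2056, 0.0736], [0.5364, 0.2202, 0.0791]]
box on z=.065 [[0.5306, 0.2254, 0.065], [0.5396, 0.1997, 0.065], [0.4971, 0.1842, 0.065], [0.4877, 0.211, 0.065]]
plate ((505.44110107421875, 202.48204040527344), (107.27885437011719, 85.2113037109375), 19.34354019165039)
tool [0.46357727 0.18776277 0.17508812] [ 9.44259342e-01  3.29202154e-01 -4.87265578e-04] 3.15
u pct [0.5328 0.5344 0.5736 0.5754]
0.5328 v [0.0083 0.0352] 0.022 ztop 0.0787
0.5378 v [0.0086 0.0351] 0.0219 ztop 0.0783
0.5428 v [0.0091 0.0323] 0.0221 ztop 0.0747
0.5478 v [0.0118 0.0325] 0.0225 ztop 0.0748
0.5528 v [0.0118 0.0324] 0.0223 ztop 0.0748
0.5578 v [0.0112 0.0323] 0.022 ztop 0.0748
0.5628 v [0.0112 0.0322] 0.0217 ztop 0.0749
0.5678 v [0.0113 0.0322] 0.022 ztop 0.0748
0.5728 v [0.0113 0.0321] 0.0223 ztop 0.0748
```

View pics/w2.png

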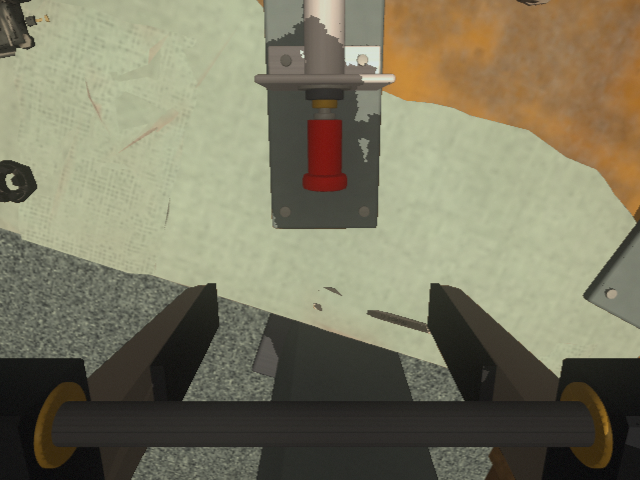

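The view shows the red waist at about (325,147), aligned with the tool x axis. From both heights the centre is along-axis 0.559, lateral 0.022, z about 0.064. I'll go over it and down.

Request:
servo_tool:
  plan:
    - [[2,0,0],[0,0,0]]
    - [[2,0,0],[0,0,0]]
    - [[1.9,0,0],[0,0,0]]
    - [[0,0,2],[0,0,0]]
    - [[0,0,2.5],[0,0,0]]
    - [[0,0,2.5],[0,0,0]]
    - [[0,0,2.5],[0,0,0]]
    - [[0,0,2],[0,0,0]]
    - [[0,0,1.4],[0,0,0]]
    - [[0,0,0],[0,0,0]]
    - [[0,0,0],[0,0,0]]
    - [[0,0,0],[0,0,0]]

```text
clock: 4.2
eef_pos: [0.5203, 0.2089, 0.0473]
tool_rot: [0.986, 0.168, 0.001, -0.0]
wrist_force: [-0.2, -0.1, -0.9]
width: 0.092
finger_force: 0.0
```

```bash
python3 w.py w3 | egrep 'red|u pct|tool|v'
```

```text
red [ 294  279   71  122 6700] ((329.0, 339.5), (121.0, 70.0), 90.0)
red pts [[0.4939, 0.188, 0.061], [0.5146, 0.2061, 0.0734], [0.5381, 0.221, 0.0788]]
tool [0.52029264 0.2089311  0.0473156 ] [0.94372926 0.3307067  0.00285701] 4.2
u pct [0.534  0.5362 0.5755 0.576 ]
0.534 v [0.008  0.0352] 0.0219 ztop 0.0786
0.539 v [0.0085 0.035 ] 0.0219 ztop 0.0774
0.544 v [0.0117 0.032 ] 0.0219 ztop 0.0747
0.549 v [0.0114 0.0319] 0.0221 ztop 0.0748
0.554 v [0.0115 0.0319] 0.022 ztop 0.0747
0.559 v [0.0115 0.0318] 0.0221 ztop 0.0748
0.564 v [0.0117 0.0321] 0.0219 ztop 0.0748
0.569 v [0.0118 0.032 ] 0.0216 ztop 0.0747
0.574 v [0.0119 0.0316] 0.0217 ztop 0.0742
```

View pics/w3.png

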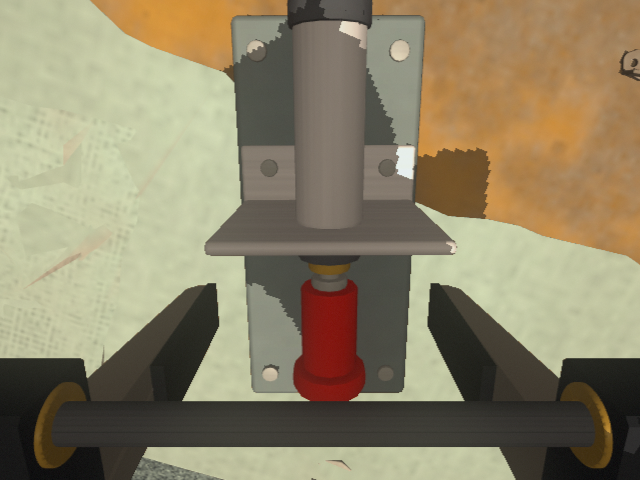

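The knob sits centred between the fingers at column 329, so I'll grip it.

Request:
servo_tool:
  plan:
    - [[0,0,0],[0,0,0]]
    - [[0,0,0],[0,0,0]]
    - [[0,0,0],[0,0,0]]
    - [[0,0,0],[0,0,0]]
    - [[0,0,0],[0,0,0]]
    - [[0,0,0],[0,0,0]]
    - [[0,0,0],[0,0,0]]
    - [[0,0,0],[0,0,0]]
    - [[0,0,0],[0,0,0]]
  gripper: 1
  newtons: 35

```text
clock: 5.0
eef_pos: [0.519, 0.2084, 0.0455]
tool_rot: [0.986, 0.168, -0.0, 0.0]
wrist_force: [0.6, 0.2, 0.2]
width: 0.0338
finger_force: 0.0
```

Request:
servo_tool:
  plan:
    - [[0,0,0],[0,0,0]]
    - [[0,0,0],[0,0,0]]
    - [[0,0,0],[0,0,0]]
    - [[0,0,0],[0,0,0]]
    - [[0,0,0],[0,0,0]]

```text
clock: 5.42
eef_pos: [0.5197, 0.2063, 0.0454]
tool_rot: [0.986, 0.167, -0.0, 0.001]
wrist_force: [1.8, -4.0, 1.0]
width: 0.0211
finger_force: 35.0
```

Request:
servo_tool:
  plan:
    - [[-0.4,0,0],[0,0,0]]
    - [[-0.5,0,0],[0,0,0]]
    - [[-0.5,0,0],[0,0,0]]
    - [[-0.5,0,0],[0,0,0]]
    - [[-0.5,0,0],[0,0,0]]
    - [[-0.5,0,0],[0,0,0]]
    - [[-0.5,0,0],[0,0,0]]
    - [[-0.5,0,0],[0,0,0]]
    - [[-0.5,0,0],[0,0,0]]
    - [[-0.5,0,0],[0,0,0]]
    - [[-0.5,0,0],[0,0,0]]
    - [[-0.2,0,0],[0,0,0]]
    - [[0,0,0],[0,0,0]]
    - [[0,0,0],[0,0,0]]
    - [[0,0,0],[0,0,0]]

```text
clock: 6.67
eef_pos: [0.4689, 0.1884, 0.0455]
tool_rot: [0.986, 0.167, 0.002, 0.001]
wrist_force: [8.4, -3.2, -6.4]
width: 0.021
finger_force: 35.0
```

Request:
servo_tool:
  plan:
    - [[-0.3,0,0],[0,0,0]]
    - [[-0.2,0,0],[0,0,0]]
    - [[-0.2,0,0],[0,0,0]]
    - [[0,0,0],[0,0,0]]
    - [[0,0,0],[0,0,0]]

```text
clock: 7.08
eef_pos: [0.4631, 0.1863, 0.0456]
tool_rot: [0.986, 0.167, 0.003, 0.0]
wrist_force: [11.0, -3.7, -9.4]
width: 0.021
finger_force: 35.0
```

Request:
servo_tool:
  plan:
    - [[-0.2,0,0],[0,0,0]]
    - [[-0.2,0,0],[0,0,0]]
    - [[0,0,0],[0,0,0]]
    - [[0,0,0],[0,0,0]]

```text
clock: 7.42
eef_pos: [0.463, 0.1864, 0.0457]
tool_rot: [0.986, 0.167, 0.006, -0.001]
wrist_force: [21.2, 0.0, -21.0]
width: 0.0208
finger_force: 35.0
```

```bash
python3 w.py w4 | egrep 'tool|u pct'; python3 -c "
from h import *
print(bot.state()['wrist_force'],bot.state()['finger_force'])"
```

```text
tool [0.46301253 0.1864147  0.04570273] [0.94422167 0.32907684 0.01240441] 7.4167
u pct [0.4738 0.476  0.5154 0.5159]
[ 2.02874958e+01  1.66354635e-02 -2.11999382e+01] 34.9992835521698
```

The knob is at its stop: 60.2 mm out by image, and the force rises with no travel. I'll hold it there, easing the excess pull slightly.

Request:
servo_tool:
  plan:
    - [[0.1,0,0],[0,0,0]]
    - [[0.1,0,0],[0,0,0]]
    - [[0,0,0],[0,0,0]]
    - [[0,0,0],[0,0,0]]
    - [[0,0,0],[0,0,0]]
    - [[0,0,0],[0,0,0]]
    - [[0,0,0],[0,0,0]]
    - [[0,0,0],[0,0,0]]
    - [[0,0,0],[0,0,0]]

```text
clock: 8.22
eef_pos: [0.463, 0.1863, 0.0456]
tool_rot: [0.986, 0.167, 0.004, -0.001]
wrist_force: [15.5, -1.3, -15.0]
width: 0.0209
finger_force: 35.0
```

Request:
servo_tool:
  plan:
    - [[0,0,0],[0,0,0]]
    - [[0,0,0],[0,0,0]]
    - [[0,0,0],[0,0,0]]
    - [[0,0,0],[0,0,0]]
    - [[0,0,0],[0,0,0]]
    - [[0,0,0],[0,0,0]]
    - [[0,0,0],[0,0,0]]
    - [[0,0,0],[0,0,0]]
    - [[0,0,0],[0,0,0]]
    - [[0,0,0],[0,0,0]]
    - [[0,0,0],[0,0,0]]
    - [[0,0,0],[0,0,0]]
    - [[0,0,0],[0,0,0]]
    - [[0,0,0],[0,0,0]]
    - [[0,0,0],[0,0,0]]
    - [[0,0,0],[0,0,0]]
  gripper: -1

```text
clock: 9.55
eef_pos: [0.4577, 0.1869, 0.0456]
tool_rot: [0.986, 0.168, -0.0, -0.0]
wrist_force: [-0.2, -0.1, 0.0]
width: 0.0916
finger_force: 0.0
```

```bash
python3 w.py w5 | egrep 'tool|u pct'
```

```text
tool [0.45767949 0.18692379 0.04556045] [ 9.43651272e-01  3.30941501e-01 -7.44477174e-06] 9.55
u pct [0.5329 0.5347 0.5735 0.5753]
```

The knob is home again, with the same span as at first. I'll retract upwards.

Request:
servo_tool:
  plan:
    - [[0,0,-2],[0,0,0]]
    - [[0,0,-3],[0,0,0]]
    - [[0,0,-3],[0,0,0]]
    - [[0,0,-3],[0,0,0]]
    - [[0,0,-2],[0,0,0]]
    - [[0,0,0],[0,0,0]]
    - [[0,0,0],[0,0,0]]
    - [[0,0,0],[0,0,0]]

```text
clock: 10.27
eef_pos: [0.4571, 0.1864, 0.1748]
tool_rot: [0.986, 0.168, -0.001, 0.0]
wrist_force: [-0.6, -0.6, -0.5]
width: 0.092
finger_force: 0.0
```

```bash
python3 w.py w6 | egrep 'tool|u pct'; python3 -c "
from h import *
im,d=bot.capture('side');o=np.load('side.npz')['im'];print(np.abs(im.astype(int)-o)[310:345,325:375].max(2).mean())
bot.close_job()"
```

```text
tool [0.45714293 0.1863861  0.17481205] [ 0.94372548  0.33072755 -0.0012313 ] 10.2667
u pct [0.5328 0.5345 0.5735 0.5753]
5.6977142857142855
the job is handed in; nothing more can be done
```

I pulled the red knob out to its stop (60 mm by camera), held it there for about 1.1 s and let it spring fully home; the arm never went near the black knob, and I handed the job in at about 10.4 s.

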